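# Set equal lane gaps on a parts rack with a saddle spacer

### The arm

A 6-joint arm with a two-finger parallel gripper is mounted at the origin on the work surface. World frame = base frame: x ahead of the robot, y to its left, z up, the work surface at z = 0. Lengths are in m, angles in rad, forces in N, time in s.
With the tool pointing down it reaches from about 0.325 to 0.9 m from the base axis. Payload 6.1 kg.
Tool frame: the origin (TCP) lies at the very end of the fingers, on their centre line; the grasp point (between the pads) lies 19 mm behind it; z points along the fingers, y is the line along which they close (so a half turn about z gives the same grasp; the last joint's range is limited). The gripper opens to 87 mm and grips with 3 to 60 N. Pads are 19 mm wide; open, the fingers measure 117 mm over their backs; the gripper's body (75 mm by 190 mm) begins 51 mm behind the grasp point.
Start: joints at [-1.226, 0.22, 1.526, -0, 1.395, -0.126], TCP at [0.283, -0.557, 0.223] pointing down, gripper open.
Joint ranges: [-2.98, 2.98], [-0.91, 2.08], [0.09, 2.57], [-1.24, 4.39], [0.2, 2.65], [-2.68, 2.68]. Speed limits (rad/s): [2.57, 2.57, 3.01, 3.14, 3.14, 3.14].

### API

Orientations are given as a 3x3 rotation matrix whose columns are the frame's x, y, z axes.
In Python, from bench import ctrl, solver, vision, order, spotter gives the robot as it stands. Calls block until the motion is done:
- ctrl.reach(position, orientation): joint-space move of the TCP to a pose.
- ctrl.movel(position, attitude=None, vel=0.15, contact_N=None): straight line of the TCP; attitude=None keeps the orientation; vel is the mean speed in m/s. With contact_N (N) it stops when the force on the tool has changed by that much, and returns True; else False.
- ctrl.goto_joints(angles): joint-space move.
- ctrl.grip(opening, grasp_force=None): opening from 0.0 (shut) to 1.0 (fully open); grasp_force is the grip in N (None keeps the last); returns when the fingers have stopped.
- ctrl.wait(seconds).
- solver.ik(position, orientation): joint angles nearest the present ones, or None.
- ctrl.read_state(): the state.
- vision.get_image(name): name is "scene" or "top" or "wrist"; returns a dict with "image" (420x560x3 uint8, blue, green, red), "camera_matrix" (3x3 intrinsics, pixels), "dist_coeffs" ([k1, k2, p1, p2, k3] as OpenCV has them; the pictures are not rectified), "T" (4x4, takes a point from camera to world coordinates). Camera axes: x right, y down, z forward; pixel columns grow to the right and rows downward; lengths in m; the calibration is good to about 2 mm. A picture is of the moment at which its call begins. There is no depth.
A pose or a line that the arm cannot do raises ctrl.Unreachable and nothing moves.
- order.job_done(): hands the job in; it is judged then, once.
Trained networks look in a picture, given as the dict that the camera call returned (one of the last four; its "shot" number tells which), for a name from the list of things; names that differ only in an ending like _2 or _b are one class to them, and where a whole thing is asked for, a point or a joint stands for the part that bears it (a point fixed in the world has none). Each returns a list of dicts, best first, with "p" (0 to 1); they miss things now and then, are a little off and sometimes report something else, mostly with a low value. They report only what shows in the picture. A call takes as long as a camera call. They do not tell look-alikes from the thing itself.
- spotter.find_in(query, picture): "bbox" ([left, top, right, bottom] in pixels, round what is visible of it).
- spotter.trace(query, picture): "region" (420x560 bool, what is visible of it) and "bbox" ([left, top, right, bottom] in pixels, round what is visible of it).
- spotter.landmark_of(query, picture): "xy" ([column, row] in pixels: a listed point, or the origin of a listed thing).
The state is a dict: "time_s": time; "qpos": joint angles; "dq": joint speeds; "effort": joint torques, N m; "tool_pos": TCP position; "tcp_rot": TCP orientation; "ft_force": force on the tool from outside, world axes, zero at the start; "moment": the same for the moment, N m; "opening": opening from 0.0 (shut) to 1.0 (fully open); "grip_force": force on a finger pad.
Only numpy, scipy, OpenCV 4.12 (cv2) and the standard library are available. Lean on these libraries where they do the work, as an engineer would, in place of code of your own. Each camera call takes 0.05 s, during which the arm holds its last target. There are 200 camera calls.

### The job

Set the three black lane guides of the rack to equal gaps with the orange saddle spacer: starting at the blue end plate and working outward, hook the spacer over each guide in turn and draw the guide towards the end plate until the spacer block bears snugly on the plate or guide before it, keep it pressed there lightly (a few newtons) for a moment, then lift it out without disturbing what is already set. Be gentle: feel for the contact, do not ram the plate or the guides. Finally stand the spacer upright on the bench clear of the rack, let go, and leave the dish, the jar and the blower alone.

Things in the scene. Friction and masses are not known exactly. Their poses are not given: they have to be found in the camera images.
- rack: the lane rack: grey base plate 160 x 300 x 8 mm, fixed on the bench, carrying the end plate and the guides on two low aluminium rails (tops 17 mm above the bench). Origin: centre of its underside, on the bench. Its y axis runs along the row, from the blue end plate (at y = -125 mm) past guide 1, 2, 3 to the open end; x lies along the guides; z up.
- end_plate: blue upright plate fixed across the end of the rack: 130 mm (x) by 10 mm thick (y), top 60 mm above the bench. Origin: centre of its thickness and length, 8 mm above the bench; axes as the rack's.
- guide1: black upright lane guide 1, next to the end plate: 120 (x) by 10 mm thick (y), top 60 mm above the bench, two grey feet up to 21 mm above the bench. Slides only along the rack's y, with a steady drag of about 6 N; stays where left; starts 10 to 50 mm too far out. Origin: mid thickness and length, 8 mm above the bench; axes as the rack's.
- guide2: black upright lane guide 2, the middle one: 120 (x) by 10 mm thick (y), top 60 mm above the bench, two grey feet up to 21 mm above the bench. Slides only along the rack's y, with a steady drag of about 6 N; stays where left; starts 10 to 50 mm too far out. Origin: mid thickness and length, 8 mm above the bench; axes as the rack's.
- guide3: black upright lane guide 3, farthest from the end plate: 120 (x) by 10 mm thick (y), top 60 mm above the bench, two grey feet up to 21 mm above the bench. Slides only along the rack's y, with a steady drag of about 6 N; stays where left; starts 10 to 50 mm too far out. Origin: mid thickness and length, 8 mm above the bench; axes as the rack's.
- spacer: orange saddle spacer, about 200 g, standing loose. Origin: middle of its slot, at underside level; z up. Along y: spacer block 40 mm thick (-47 to -7 mm), slot 14 mm wide (-7 to +7) and 36 mm deep, open below and at both x ends, heel 10 mm (+7 to +17). All 40 mm long in x, joined by a bridge 36 to 48 mm above the underside.
- spacer_stem (a point): middle of the spacer's yellow grip stem, 30 mm (y) by 26 mm (x), 48 to 94 mm above the spacer's underside; this point: y = -15 mm from the spacer's origin, 72 mm above its underside; axes as the spacer's.
- spacer_block (a point): middle of the outer (-y) face of the spacer block, 18 mm above the spacer's underside. In use this face is towards the end plate and stops against the plate or guide before; it is 54 mm from the heel's inner face, so a guide drawn by the heel then has a gap of 44 mm (54 mm centre to centre).
- spacer_heel (a point): middle of the heel's inner (-y) face, 18 mm above the spacer's underside; in use it lies on the outer side of the guide (away from the end plate), the guide standing in the slot, the bridge clear of its top, and draws the guide along.
- dish: bystander: steel parts dish 130 x 90 x 28 mm, loose. Origin: centre of its underside.
- jar: bystander: orange jar with a white cap, 70 mm across, 95 mm high, loose. Origin: centre of its underside.
- blower: bystander: black rubber blower bulb standing up, 62 mm across, 125 mm high, loose. Origin: centre of its underside.
Not all that is in view belongs to the job. Leave any red or turquoise look-alike of the spacer alone.

How it is judged:
On the way, in this order (a step that is already met when the one before it is completed fails the run):
1. the spacer, hooked over guide 1, bears on the blue end plate with at least 1 N for 0.2 s, guide 1 being at its gap and against the heel within 1.5 mm (contact force between spacer and end_plate above 1 N and y of spacer_heel in the frame of guide1 between 0.0035 and 0.0065 m and z of spacer_heel in the frame of guide1 below 0.06 m and y of guide1 in the frame of end_plate between 0.0525 and 0.0555 m), for 0.2 s.
2. the spacer, hooked over guide 2, bears on the first lane guide with at least 1 N for 0.2 s, guide 2 being at its gap and against the heel within 1.5 mm (contact force between spacer and guide1 above 1 N and y of spacer_heel in the frame of guide2 between 0.0035 and 0.0065 m and z of spacer_heel in the frame of guide2 below 0.06 m and y of guide2 in the frame of guide1 between 0.0525 and 0.0555 m), for 0.2 s.
3. the spacer, hooked over guide 3, bears on the second lane guide with at least 1 N for 0.2 s, guide 3 being at its gap and against the heel within 1.5 mm (contact force between spacer and guide2 above 1 N and y of spacer_heel in the frame of guide3 between 0.0035 and 0.0065 m and z of spacer_heel in the frame of guide3 below 0.06 m and y of guide3 in the frame of guide2 between 0.0525 and 0.0555 m), for 0.2 s.
At the end, for the whole second after the job is handed in: all three gaps (end plate to guide 1, 1 to 2, 2 to 3) are 44 mm within 1.5 mm; the spacer stands upright and still on the bench, touching neither the rack nor the gripper (y of guide1 in the frame of end_plate between 0.0525 and 0.0555 m and y of guide2 in the frame of guide1 between 0.0525 and 0.0555 m and y of guide3 in the frame of guide2 between 0.0525 and 0.0555 m and height (world z) of spacer below 0.005 m and angle between spacer's own z axis and vertical below 0.1 rad and linear speed of spacer below 0.02 m/s and contact force between spacer and rack below 0.1 N and contact force between the fingers and spacer below 0.1 N).
It fails at once if the spacer is pressed on the end plate or a guide with more than 20 N (contact force between spacer and end_plate above 20 N or contact force between spacer and guide1 above 20 N or contact force between spacer and guide2 above 20 N or contact force between spacer and guide3 above 20 N).
It fails at once if the dish is pushed more than 30 mm away or tipped over (distance of dish from where it was at the start of the episode above 0.03 m or angle between dish's own z axis and vertical above 0.5 rad).
It fails at once if the jar is pushed more than 30 mm away or tipped over (distance of jar from where it was at the start of the episode above 0.03 m or angle between jar's own z axis and vertical above 0.5 rad).
It fails at once if the blower is pushed more than 30 mm away or tipped over (distance of blower from where it was at the start of the episode above 0.03 m or angle between blower's own z axis and vertical above 0.5 rad).
It also fails if it takes over 72 s, if anything falls off the work surface, if the arm or the gripper's body presses on something with over 40 N, if the wrist force passes 120 N, or if a joint passes its speed limit or range.

## Working session

There is one attempt and no reset: what is moved stays moved. The work goes in short steps, each a Python script; the robot and the scene stay as the last script left them, time stands still between calls to the robot, and variables do not carry over. Pictures are saved under pics/ and viewed, at most 10 in all, crops included, and the job is handed in when it is done.

```bash
ls; mkdir -p pics
python3 - <<'E'
from bench import ctrl, vision, spotter
import cv2, numpy as np
ims=[]
for n in ("scene","top"):
    d=vision.get_image(n); cv2.imwrite(f"pics/{n}0.png",d["image"])
    print(n,d["T"].round(3).tolist(),d["camera_matrix"].round(1).tolist(),np.round(d["dist_coeffs"],3))
    for q in ["rack","end_plate","guide1","guide2","guide3","spacer","spacer_stem","dish","jar","blower"]:
        print(q,[(np.round(r["xy"],1).tolist(),round(r["p"],2)) for r in spotter.landmark_of(q,d)][:4])
s=ctrl.read_state(); print(s["time_s"],s["ft_force"],s["tcp_rot"])
E
```

```text
pics
scene [[0.647, 0.59, -0.484, 0.939], [0.763, -0.486, 0.427, -0.41], [0.017, -0.645, -0.764, 0.731], [0.0, 0.0, 0.0, 1.0]] [[381.7, 0.0, 286.4], [0.0, 381.7, 206.4], [0.0, 0.0, 1.0]] [-0.084  0.     0.     0.     0.   ]
rack [([305.2, 242.0], 0.87)]
end_plate [([262.7, 260.6], 0.67), ([165.6, 263.7], 0.51)]
guide1 [([323.6, 221.7], 0.74), ([307.7, 239.3], 0.65)]
guide2 [([323.6, 221.7], 0.74), ([307.7, 239.3], 0.65)]
guide3 [([323.6, 221.7], 0.74), ([307.7, 239.3], 0.65)]
spacer [([99.9, 257.2], 0.83), ([145.1, 233.1], 0.8), ([163.5, 265.7], 0.75), ([204.8, 227.8], 0.6)]
spacer_stem [([143.0, 211.5], 0.91), ([207.6, 202.6], 0.78), ([147.1, 250.0], 0.67), ([97.3, 237.0], 0.58)]
dish [([360.9, 146.8], 0.74), ([150.1, 250.5], 0.38)]
jar [([242.2, 332.7], 0.71), ([357.4, 147.4], 0.55)]
blower [([429.5, 192.6], 0.84)]
top [[-0.018, -0.99, 0.141, 0.281], [-1.0, 0.017, -0.004, -0.047], [0.001, -0.142, -0.99, 1.589], [0.0, 0.0, 0.0, 1.0]] [[515.9, 0.0, 280.1], [0.0, 515.9, 203.7], [0.0, 0.0, 1.0]] [0.025 0.    0.    0.    0.   ]
rack [([271.5, 177.6], 0.65), ([376.9, 224.7], 0.27)]
end_plate [([314.0, 184.5], 0.61), ([364.3, 224.9], 0.5)]
guide1 [([288.8, 184.7], 0.73), ([269.8, 179.7], 0.59), ([250.7, 181.6], 0.51)]
guide2 [([288.8, 184.7], 0.73), ([269.8, 179.7], 0.59), ([250.7, 181.6], 0.51)]
guide3 [([288.8, 184.7], 0.73), ([269.8, 179.7], 0.59), ([250.7, 181.6], 0.51)]
spacer [([365.2, 224.9], 0.71), ([326.9, 232.7], 0.59), ([400.9, 259.0], 0.58), ([387.0, 200.6], 0.54)]
spacer_stem [([377.9, 221.4], 0.84), ([407.7, 260.3], 0.64), ([365.7, 265.5], 0.6), ([324.2, 236.9], 0.56)]
dish [([164.8, 227.8], 0.55)]
jar [([351.0, 153.8], 0.94)]
blower [([161.5, 151.4], 0.9)]
1.1 [-0.61850856  0.17913362 -0.25450262] [[ 8.91189967e-01  4.53630292e-01 -2.39730294e-05]
 [ 4.53630292e-01 -8.91189966e-01  5.03256210e-05]
 [ 1.46470284e-06 -5.57245809e-05 -9.99999998e-01]]
```

View pics/scene0.png

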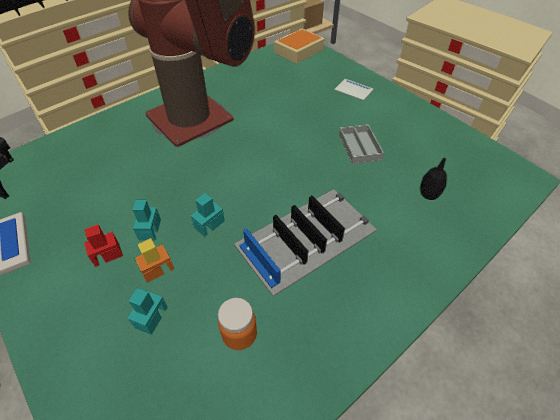

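View pics/top0.png

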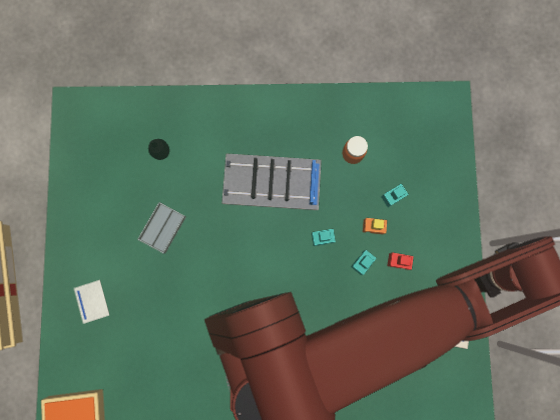

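The orange spacer is at scene (152,258) and top (376,226), with its block on the left (-y) and its heel on the right. The rack is at top (272,182), with the blue plate at (315,183) and guides at about (290,180), (271,180) and (255,179). Next I'll get coarse positions and take close-up wrist views.

```bash
cat > h.py <<'E'
from bench import ctrl, solver, vision, order, spotter
import cv2, numpy as np
def ray(d,uv):
    p=cv2.undistortPoints(np.array(uv,float).reshape(-1,1,2),d["camera_matrix"],np.array(d["dist_coeffs"]))[:,0]
    R=d["T"][:3,:3]; return d["T"][:3,3], np.c_[p,np.ones(len(p))]@R.T
def world(d,uv,z):
    o,r=ray(d,uv); return o+r*((z-o[2])/r[:,2])[:,None]
def down(yaw): # tool y axis along world heading yaw, z down
    y=np.array([np.cos(yaw),np.sin(yaw),0]); z=np.array([0,0,-1.]); return np.c_[np.cross(y,z),y,z]
def mask(d,lo,hi):
    return cv2.inRange(cv2.cvtColor(d["image"],cv2.COLOR_BGR2HSV),lo,hi)
YEL=((22,120,100),(35,255,255)); ORG=((5,150,80),(21,255,255)); BLU=((100,150,50),(125,255,255))
E
python3 - <<'E'
from h import *
d=vision.get_image("top")
for n,uv,z in [("stem",[378.9,225],.09),("spacer",[375.5,226],.045),("endtop",[315.5,183],.06),("g1",[290,180],.06),("g2",[271.5,180],.06),("g3",[255,179],.06),("rack",[271.8,182],.008),("jar",[351,153.8],0),("dish",[164.8,227.8],0)]:
    print(n,world(d,[uv],z).round(3))
p=world(d,[[378.9,225]],.09)[0]
for yaw in (np.pi/2,-np.pi/2):
    print(yaw,solver.ik([p[0]-.04,p[1],.33],down(yaw)),solver.ik([.52,.0,.35],down(yaw)))
w=vision.get_image("wrist"); s=ctrl.read_state()
R=s["tcp_rot"]; print("cam in tool",(R.T@(w["T"][:3,3]-s["tool_pos"])).round(3),(R.T@w["T"][:3,:3]).round(2).tolist(),w["camera_matrix"][0,0])
E
```

```text
stem [[ 0.427 -0.339  0.09 ]]
spacer [[ 0.429 -0.338  0.045]]
endtop [[ 0.56 -0.16  0.06]]
g1 [[ 0.571 -0.084  0.06 ]]
g2 [[ 0.572 -0.028  0.06 ]]
g3 [[0.576 0.022 0.06 ]]
rack [[ 0.576 -0.028  0.008]]
jar [[ 0.663 -0.279  0.   ]]
dish [[0.439 0.304 0.   ]]
1.5707963267948966 [-8.72798009e-01 -9.49578992e-02  1.65805878e+00 -4.44089210e-16
  1.57849177e+00 -2.44359434e+00] [-1.51735427e-01 -8.62010981e-02  1.61345507e+00 -4.44089210e-16
  1.61433868e+00 -1.72253175e+00]
-1.5707963267948966 [-8.72798009e-01 -9.49578992e-02  1.65805878e+00 -4.44089210e-16
  1.57849177e+00  6.97998318e-01] [-1.51735427e-01 -8.62010981e-02  1.61345507e+00 -4.44089210e-16
  1.61433868e+00  1.41906090e+00]
cam in tool [ 0.073 -0.    -0.163] [[-0.0, -0.96, -0.27], [1.0, -0.0, -0.0], [0.0, -0.27, 0.96]] 323.73490136721506
```

Run:
```python
from h import *
ctrl.reach([.57,-.07,.24],down(-np.pi/2)); d=vision.get_image("wrist"); cv2.imwrite("pics/rack1.png",d["image"]); np.save("rack1.npy",d,allow_pickle=True)
ctrl.reach([.427,-.338,.21],down(-np.pi/2)); d=vision.get_image("wrist"); cv2.imwrite("pics/sp1.png",d["image"]); np.save("sp1.npy",d,allow_pickle=True)
print(ctrl.read_state()["time_s"])
```

```text
4.5
```

View pics/rack1.png

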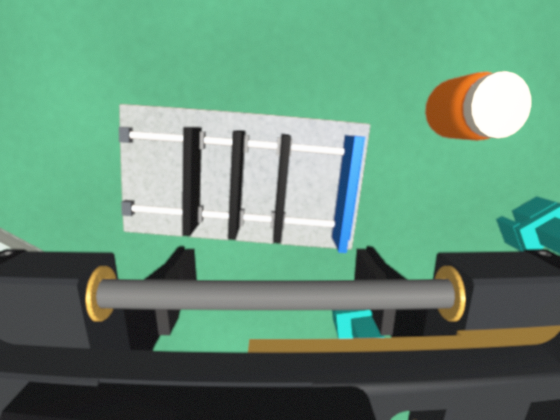

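View pics/sp1.png

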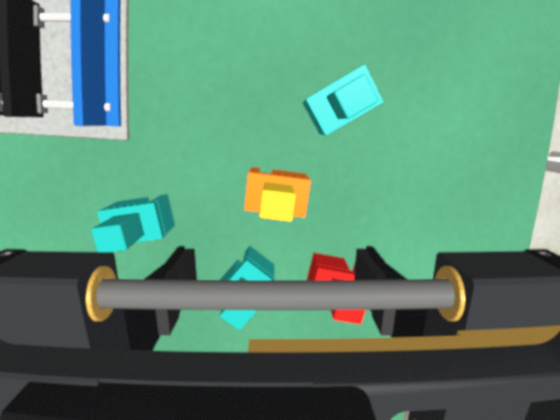

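The rack view shows the plate corners at (121,105), (369,125), (123,232) and (357,248), with guides at columns about 190, 236 and 283 and the blue plate at about 350. The spacer view shows the orange bridge at (277,193) and the yellow stem at (279,203), with the heel on the left. I'll fit models to these silhouettes.

```bash
cat > fit.py <<'E'
from h import *
from scipy.optimize import minimize
S=4
def box(x0,x1,y0,y1,z0,z1): return np.array([[x,y,z] for x in(x0,x1) for y in(y0,y1) for z in(z0,z1)],float)
def rend(d,boxes,pose):
    x,y,a=pose; c,s=np.cos(a),np.sin(a); m=np.zeros((420*S,560*S),np.uint8); Ti=np.linalg.inv(d["T"])
    for b in boxes:
        w=np.c_[c*b[:,0]-s*b[:,1]+x, s*b[:,0]+c*b[:,1]+y, b[:,2]]
        p=cv2.projectPoints(w,cv2.Rodrigues(Ti[:3,:3])[0],Ti[:3,3],d["camera_matrix"],np.array(d["dist_coeffs"]))[0]
        h=cv2.convexHull(((p+.5)*S*16-8).astype(np.int32)); cv2.fillConvexPoly(m,h,255,0,4)
    return cv2.resize(m,(560,420),interpolation=cv2.INTER_AREA)/255.
def nm(f,x0,st):
    x0=np.array(x0,float)
    for k in (1,.3):
        sim=np.vstack([x0]+[x0+k*st[i]*np.eye(len(x0))[i] for i in range(len(x0))])
        r=minimize(f,x0,method="Nelder-Mead",options=dict(initial_simplex=sim,xatol=1e-5,fatol=.1,maxiter=400)); x0=r.x
    return r
SP=[box(-.02,.02,-.047,-.007,0,.048),box(-.02,.02,-.047,.017,.036,.048),box(-.02,.02,.007,.017,0,.048)]
ST=[box(-.013,.013,-.03,0,.048,.094)]
def fit_spacer(d,x0,z=0.):
    Y=mask(d,*YEL)/255.; A=np.maximum(mask(d,*ORG)/255.,Y)
    u,v=cv2.projectPoints(np.array([[x0[0],x0[1],.05]]),cv2.Rodrigues(np.linalg.inv(d["T"])[:3,:3])[0],np.linalg.inv(d["T"])[:3,3],d["camera_matrix"],np.array(d["dist_coeffs"]))[0].ravel().astype(int)
    roi=np.s_[max(v-70,0):v+70,max(u-70,0):u+70]
    f=lambda p: np.abs(rend(d,SP+ST,p)-A)[roi].sum()+np.abs(rend(d,ST,p)-Y)[roi].sum()
    r=nm(f,x0,[.01,.01,.1]); return r.x,r.fun,A[roi].sum()
def fit_rack(d,x0,g0,roi):
    B=mask(d,*BLU)/255.; hsv=cv2.cvtColor(d["image"],cv2.COLOR_BGR2HSV)
    G=1-cv2.inRange(hsv,(60,60,60),(88,255,255))/255.; K=cv2.inRange(hsv,(0,0,0),(180,255,45))/255.
    E=[box(-.065,.065,-.13,-.12,.008,.06)]; gb=lambda y:box(-.06,.06,y-.005,y+.005,.012,.06)
    def f(p):
        gs=[gb(y) for y in p[3:]]; ba=[box(-.08,.08,-.15,.15,0,.008)]
        return sum(np.abs(a-b)[roi].sum() for a,b in ((rend(d,ba+E+gs,p[:3]),G),(rend(d,E,p[:3]),B),(rend(d,gs,p[:3]),K)))
    r=nm(f,list(x0)+list(g0),[.008,.008,.05,.006,.006,.006]); return r.x,r.fun,K[roi].sum(),B[roi].sum()
E
python3 - <<'E'
from fit import *
d=np.load("sp1.npy",allow_pickle=True).item(); 
for a in (-.1,.1,3.1): print("sp",fit_spacer(d,[.43,-.325 if a<1 else -.355,a]))
d=np.load("rack1.npy",allow_pickle=True).item()
c=world(d,[[121,105],[369,125],[357,248],[123,232]],.008); print(c.round(3).tolist())
a=np.arctan2(-(c[0]-c[1])[0],(c[0]-c[1])[1])
print(fit_rack(d,[*c.mean(0)[:2],a],[-.055,0,.055],np.s_[95:246,105:385]))
E
```

```text
sp (array([ 0.43302307, -0.32421549, -0.12666522]), np.float64(275.33725490196076), np.float64(2795.0))
sp (array([ 0.43312631, -0.324234  , -0.14477092]), np.float64(276.67058823529413), np.float64(2795.0))
sp (array([ 0.42945745, -0.35399422,  3.01673033]), np.float64(364.6823529411765), np.float64(2804.0))
[[0.668, 0.112, 0.008], [0.644, -0.183, 0.008], [0.488, -0.178, 0.008], [0.51, 0.128, 0.008]]
(array([ 0.57873206, -0.02820145, -0.08326175, -0.04171625, -0.00630298,
        0.04597264]), np.float64(3923.964705882353), np.float64(1158.0), np.float64(1832.0))
```

Run:
```python
from fit import *
d=np.load("rack1.npy",allow_pickle=True).item(); h=cv2.cvtColor(d["image"],cv2.COLOR_BGR2HSV)
for v in (150,200): print([h[v,u].tolist() for u in (186,191,196,234,238,242,280,284,288,345,354,215,60)])
p=[ 0.57873206, -0.02820145, -0.08326175]; E=[box(-.065,.065,-.13,-.12,.008,.06)]; gs=[box(-.06,.06,y-.005,y+.005,.012,.06) for y in(-.0417,-.0063,.046)]
im=cv2.resize(d["image"],None,fx=2,fy=2)
for bs in [[box(-.08,.08,-.15,.15,0,.008)],E]+[[g] for g in gs]:
    m=(cv2.resize(rend(d,bs,p),None,fx=2,fy=2)>.5).astype(np.uint8)
    cv2.drawContours(im,cv2.findContours(m,0,1)[0],-1,(0,0,255),1)
cv2.imwrite("pics/ov1.png",im[180:520,200:780])
a=-.135; x=.433+.015*np.sin(a); y=-.3242-.015*np.cos(a); R=down(-np.pi/2+a)
ctrl.grip(.65); ctrl.reach([x,y,.15],R); ctrl.movel([x,y,.053],contact_N=8,vel=.1)
g=ctrl.grip(0,40); s=ctrl.read_state(); print(s["tool_pos"],s["opening"],s["grip_force"],s["ft_force"],s["time_s"])
```

```text
[[150, 5, 50], [170, 20, 38], [30, 12, 22], [0, 10, 53], [10, 13, 60], [40, 16, 48], [15, 10, 104], [10, 12, 64], [15, 13, 77], [109, 116, 134], [103, 164, 252], [75, 2, 210], [74, 115, 195]]
[[15, 11, 48], [30, 8, 32], [0, 29, 26], [165, 10, 53], [15, 16, 32], [60, 4, 177], [10, 14, 55], [30, 2, 104], [45, 2, 221], [106, 195, 184], [105, 176, 245], [50, 4, 216], [74, 117, 187]]
[ 0.43106237 -0.33912648  0.05316952] 0.34491956379993227 39.94236035272479 [0.05602865 0.3982607  1.81603451] 7.3667
```

View pics/ov1.png

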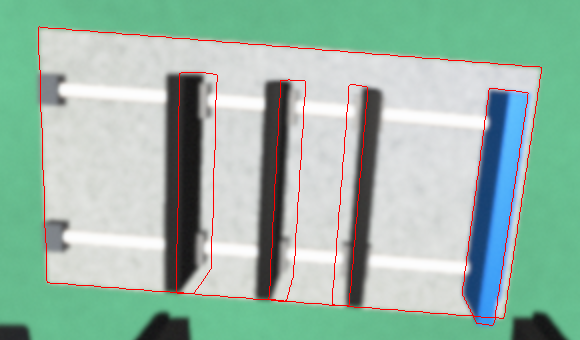

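The overlay shows the base and blue plate fitting well. The guide outlines are off because the black threshold was too strict. The spacer is gripped at 30 mm opening, which is correct. Now I'll refit the guides, lift, and hover over guide 1 for a close look.

```bash
sed -i 's/(180,255,45)/(180,60,125)/; ' fit.py
python3 - <<'E'
from fit import *
d=np.load("rack1.npy",allow_pickle=True).item()
r=fit_rack(d,[.5787,-.0282,-.083],[-.052,-.003,.05],np.s_[95:246,128:385]); print(r)
p=r[0]; np.save("rack.npy",p)
s=ctrl.read_state(); t=s["tool_pos"]; ctrl.movel([t[0],t[1],.17],vel=.15)
a=p[2]; gy=p[3]-.015   # tool point in rack frame
c,sn=np.cos(a),np.sin(a)
pos=[p[0]-sn*gy,p[1]+c*gy]
ctrl.reach([*pos,.17],down(-np.pi/2+a)); ctrl.movel([*pos,.0532+.064])
w=vision.get_image("wrist"); np.save("w2.npy",w,allow_pickle=True); cv2.imwrite("pics/w2.png",w["image"])
s=ctrl.read_state(); print(s["tool_pos"],s["ft_force"],s["opening"],s["time_s"])
E
```

```text
(array([ 0.57874717, -0.02847367, -0.08389874, -0.0490934 ,  0.00192528,
        0.0534478 ]), np.float64(1232.9764705882353), np.float64(4153.0), np.float64(1832.0))
[ 0.57392427 -0.09326219  0.1181813 ] [-0.62406634 -0.22735343 -2.64264183] 0.341470019252689 9.95
```

View pics/w2.png

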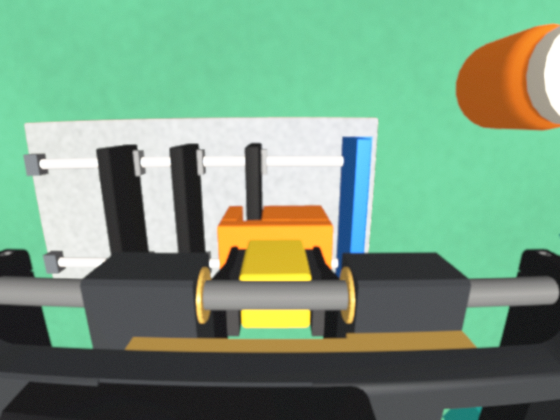

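The spacer's orange bridge spans columns 228–328 at row 207, and guide 1 shows beyond it at about 247–262. I'll fit both in this image to get their relative offset.

Run:
```python
from fit import *
p=np.load("rack.npy"); d=np.load("w2.npy",allow_pickle=True).item(); a=p[2]; c,sn=np.cos(a),np.sin(a)
toR=lambda X:( (X[0]-p[0])*c+(X[1]-p[1])*sn, -(X[0]-p[0])*sn+(X[1]-p[1])*c)
zu=.1182-.0532; SPz=[b+[0,0,zu] for b in SP]
O=np.maximum(mask(d,*ORG),mask(d,*YEL))/255.; roi=np.s_[190:246,205:345]
t=(.57392427,-.09326219); x0=[t[0]-sn*.015,t[1]+c*.015,a]
f=lambda q:np.abs(rend(d,SPz+[ST[0]+[0,0,zu]],q)-O)[roi].sum()
r=nm(f,x0,[.004,.004,.03]); print("nominal",toR(x0),"seen",toR(r.x),r.x[2]-a,f(x0),r.fun,O[roi].sum())
h=cv2.cvtColor(d["image"],cv2.COLOR_BGR2HSV); K=cv2.inRange(h,(0,0,0),(180,60,125))/255.; B=mask(d,*BLU)/255.
for n,M,g0,ro,hl in(("g1",K,p[3],np.s_[168:200,235:275],.06),("g2",K,p[4],np.s_[168:240,165:206],.06),("g3",K,p[5],np.s_[168:240,90:150],.06),("end",B,-.125,np.s_[140:240,330:376],.065)):
    f=lambda q:np.abs(rend(d,[box(-hl,hl,q[0]-.005,q[0]+.005,.008,.06)],p[:3])-M)[ro].sum()
    r=nm(f,[g0],[.003]); print(n,r.x,r.fun,M[ro].sum())
```

```text
nominal (np.float64(0.0006233684159097784), np.float64(-0.04996478772801932)) seen (np.float64(-0.0015356949379924907), np.float64(-0.04944732292835083)) 0.012067828912080969 429.7647058823529 177.6627450980392 3970.0
g1 [-0.04961664] 62.88627450980392 501.0
g2 [0.00170262] 218.9294117647059 2001.0
g3 [0.05337983] 304.5607843137255 2808.0
end [-0.12477734] 688.5803921568627 2240.0
```

```bash
cat >> h.py <<'E'
def rk():
    p=np.load("rack.npy"); a=p[2]; return p,np.array([-np.sin(a),np.cos(a),0])
def st(tag=""):
    p,u=rk(); s=ctrl.read_state(); t=s["tool_pos"]; y=(t[:2]-p[:2])@u[:2]
    print(tag,"slot y %.2f mm z %.2f  Fy %.2f Fz %.2f op %.3f t %.2f"%((y+.015)*1e3,t[2]*1e3,np.dot(s["ft_force"],u),s["ft_force"][2],s["opening"],s["time_s"])); return s,(y+.015)
E
python3 - <<'E'
from h import *
p,u=rk(); s,y=st("a"); t=s["tool_pos"]
q=np.array([t[0],t[1],.0802]); 
print(ctrl.movel(q,vel=.05,contact_N=4)); s,y=st("down")
if s["tool_pos"][2]<.083:
    t=s["tool_pos"]; t=np.array([t[0],t[1],.0802])
    print(ctrl.movel(t-u*.010,vel=.02,contact_N=12)); st("pull10"); ctrl.wait(.2); st("rest")
E
```

```text
a slot y -49.96 mm z 118.18  Fy -0.28 Fz -2.64 op 0.341 t 9.95
False
down slot y -50.02 mm z 80.43  Fy 0.02 Fz -1.53 op 0.343 t 10.84
False
pull10 slot y -58.91 mm z 80.60  Fy 5.45 Fz -0.60 op 0.341 t 11.49
rest slot y -58.91 mm z 80.62  Fy 5.58 Fz -0.33 op 0.345 t 11.69
```

Run:
```python
from h import *
p,u=rk(); s,y=st("a"); t=s["tool_pos"]; t[2]=.0802
print(ctrl.movel(t-u*.022,vel=.012,contact_N=4)); st("press"); ctrl.wait(.3); st("rest")
```

```text
a slot y -58.91 mm z 80.62  Fy 5.58 Fz -0.33 op 0.345 t 11.69
True
press slot y -72.43 mm z 79.69  Fy 1.02 Fz -1.75 op 0.344 t 12.84
rest slot y -71.95 mm z 78.40  Fy -0.41 Fz -3.19 op 0.345 t 13.14
```

```bash
cat >> h.py <<'E'
def at(sy,x,z):  # tool pose for slot at rack y=sy
    p,u=rk(); a=p[2]; v=sy-.015; return np.array([p[0]+np.cos(a)*x-np.sin(a)*v, p[1]+np.sin(a)*x+np.cos(a)*v, z])
def rx():
    p,u=rk(); t=ctrl.read_state()["tool_pos"]; return (t[0]-p[0])*np.cos(p[2])+(t[1]-p[1])*np.sin(p[2])
E
python3 - <<'E'
from h import *
x=rx()
for y in (-.0725,-.0735,-.074,-.0745):
    ctrl.movel(at(y,x,.081),vel=.01); s,_=st(f"{y}")
    if (s["ft_force"]@rk()[1])>9.5: break
ctrl.wait(.15); st()
E
```

```text
-0.0725 slot y -72.54 mm z 81.13  Fy -0.53 Fz -2.33 op 0.341 t 13.53
-0.0735 slot y -72.70 mm z 81.06  Fy 4.91 Fz -1.36 op 0.341 t 13.78
-0.074 slot y -72.75 mm z 81.05  Fy 6.98 Fz -0.37 op 0.345 t 14.03
-0.0745 slot y -72.77 mm z 81.03  Fy 8.05 Fz -2.67 op 0.344 t 14.28
 slot y -72.79 mm z 81.01  Fy 8.48 Fz -0.28 op 0.344 t 14.43
```

```bash
cat >> h.py <<'E'
def press(y0,lim,x,z,n=12,step=.0004):
    u=rk()[1]; y=y0
    for i in range(n):
        ctrl.movel(at(y,x,z),vel=.01); s,m=st("cmd %.2f"%(y*1e3))
        if s["ft_force"]@u>lim: break
        y-=step
    ctrl.wait(.35); s,m=st("hold"); return y,m
E
python3 - <<'E'
from h import *
x=rx()
y,m=press(-.0749,9.8,x,.081,3)
ctrl.movel(at(m+.002,x,.0812),vel=.01); st("centred")
ctrl.movel(at(m+.002,x,.118),vel=.08); st("up")
w=vision.get_image("wrist"); np.save("w3.npy",w,allow_pickle=True); cv2.imwrite("pics/w3.png",w["image"])
# move above guide 2 and look
p,_=rk(); ctrl.movel(at(p[4]-.0004,x,.125),vel=.12); ctrl.movel(at(p[4]-.0004,x,.117),vel=.05); st("over g2")
w=vision.get_image("wrist"); np.save("w4.npy",w,allow_pickle=True)
from fit import *
def gfit(d,M,g0,ro,hl=.06):
    f=lambda q:np.abs(rend(d,[box(-hl,hl,q[0]-.005,q[0]+.005,.008,.06)],p[:3])-M)[ro].sum()
    r=nm(f,[g0],[.003]); return r.x[0].round(5),round(r.fun),M[ro].sum()
for f in ("w3.npy","w4.npy"):
    d=np.load(f,allow_pickle=True).item(); Ti=np.linalg.inv(d["T"])
    K=cv2.inRange(cv2.cvtColor(d["image"],cv2.COLOR_BGR2HSV),(0,0,0),(180,60,125))/255.
    for n,g in (("g1",-.0708),("g2",p[4]),("g3",p[5])):
        w=at(g+.015,.03,.06); u,v=cv2.projectPoints(w[None],cv2.Rodrigues(Ti[:3,:3])[0],Ti[:3,3],d["camera_matrix"],np.array(d["dist_coeffs"]))[0].ravel().astype(int)
        print(f,n,(u,v),gfit(d,K,g,np.s_[165:200,max(u-22,0):u+22]))
E
```

```text
cmd -74.90 slot y -72.79 mm z 81.00  Fy 9.97 Fz -0.33 op 0.334 t 14.68
hold slot y -72.79 mm z 81.02  Fy 9.18 Fz 0.43 op 0.341 t 15.03
centred slot y -71.20 mm z 81.18  Fy 1.54 Fz -3.56 op 0.342 t 15.59
up slot y -70.85 mm z 118.52  Fy 0.27 Fz -3.17 op 0.339 t 16.20
over g2 slot y 1.03 mm z 116.07  Fy -0.12 Fz -2.07 op 0.344 t 17.32
w3.npy g1 (np.int64(253), np.int64(187)) (np.float64(-0.07076), 69, np.float64(547.0))
w3.npy g2 (np.int64(150), np.int64(188)) (np.float64(0.00142), 9, np.float64(966.0))
w3.npy g3 (np.int64(80), np.int64(188)) (np.float64(0.05323), 9, np.float64(956.0))
w4.npy g1 (np.int64(358), np.int64(187)) (np.float64(-0.07002), 105, np.float64(893.0))
w4.npy g2 (np.int64(252), np.int64(187)) (np.float64(0.00182), 66, np.float64(567.0))
w4.npy g3 (np.int64(177), np.int64(187)) (np.float64(0.05297), 23, np.float64(943.0))
```

View pics/w3.png

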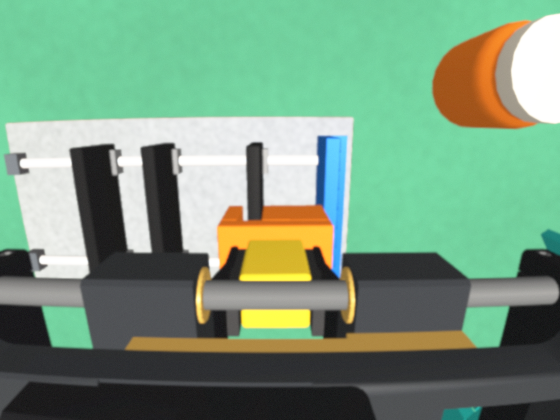

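Guide 1 sits at -70.8 mm, which puts its gap on target. Guide 2 next.

Run:
```python
from h import *
x=rx()
ctrl.movel(at(.0018,x,.110),vel=.05); print(ctrl.movel(at(.0018,x,.081),vel=.05,contact_N=4)); s,_=st("down")
if s["tool_pos"][2]<.084:
    print(ctrl.movel(at(-.0165,x,.081),vel=.015,contact_N=10)); st("pulled"); 
    y=-.0165; prev=None
    for i in range(14):
        y-=.0005; ctrl.movel(at(y,x,.081),vel=.01); s,m=st("cmd %.2f"%(y*1e3))
        if s["ft_force"]@rk()[1]>8: break
        if m<-.0195: print("past"); break
```

```text
False
down slot y 1.81 mm z 81.01  Fy -0.04 Fz -1.97 op 0.341 t 18.39
False
pulled slot y -15.07 mm z 81.28  Fy 6.10 Fz -0.92 op 0.341 t 19.76
cmd -17.00 slot y -15.55 mm z 81.26  Fy 6.00 Fz -1.30 op 0.344 t 20.01
cmd -17.50 slot y -16.04 mm z 81.28  Fy 5.59 Fz -2.00 op 0.341 t 20.26
cmd -18.00 slot y -16.54 mm z 81.27  Fy 5.72 Fz -1.20 op 0.341 t 20.51
cmd -18.50 slot y -17.04 mm z 81.29  Fy 6.54 Fz -1.38 op 0.340 t 20.76
cmd -19.00 slot y -17.52 mm z 81.30  Fy 5.30 Fz -1.07 op 0.345 t 21.01
cmd -19.50 slot y -18.03 mm z 81.30  Fy 5.32 Fz -2.36 op 0.340 t 21.26
cmd -20.00 slot y -18.52 mm z 81.27  Fy 5.01 Fz -0.69 op 0.344 t 21.51
cmd -20.50 slot y -18.74 mm z 81.24  Fy 6.37 Fz -1.37 op 0.339 t 21.76
cmd -21.00 slot y -18.79 mm z 81.24  Fy 8.99 Fz -1.37 op 0.341 t 22.01
```

Run:
```python
from h import *
x=rx(); ctrl.wait(.35); s,m=st("hold")
ctrl.movel(at(m+.0023,x,.0812),vel=.01); st("centred")
ctrl.movel(at(m+.0022,x,.123),vel=.08); st("up")
ctrl.movel(at(.0531,x,.123),vel=.12); ctrl.movel(at(.0531,x,.116),vel=.05); st("over g3")
print(ctrl.movel(at(.0531,x,.081),vel=.05,contact_N=4)); s,_=st("down")
if s["tool_pos"][2]<.084:
    print(ctrl.movel(at(.0375,x,.081),vel=.015,contact_N=10)); st("pulled")
    y=.0375
    for i in range(14):
        y-=.0005; ctrl.movel(at(y,x,.081),vel=.01); s,m=st("cmd %.2f"%(y*1e3))
        if s["ft_force"]@rk()[1]>8 and y-m<-.0018: break
        if m<.0345: print("past"); break
    ctrl.wait(.35); st("hold")
```

```text
hold slot y -18.81 mm z 81.26  Fy 8.65 Fz -0.83 op 0.342 t 22.36
centred slot y -16.77 mm z 81.16  Fy -0.15 Fz -2.74 op 0.343 t 22.96
up slot y -16.61 mm z 123.18  Fy 0.53 Fz -2.89 op 0.342 t 23.63
over g3 slot y 52.50 mm z 115.17  Fy 0.75 Fz -3.09 op 0.344 t 24.66
False
down slot y 53.11 mm z 81.23  Fy 0.03 Fz -2.79 op 0.341 t 25.51
False
pulled slot y 38.89 mm z 81.33  Fy 5.88 Fz -1.74 op 0.343 t 26.70
cmd 37.00 slot y 38.46 mm z 81.33  Fy 6.26 Fz -2.70 op 0.342 t 26.95
cmd 36.50 slot y 37.95 mm z 81.33  Fy 5.54 Fz -3.07 op 0.344 t 27.20
cmd 36.00 slot y 37.47 mm z 81.30  Fy 5.81 Fz -2.58 op 0.344 t 27.45
cmd 35.50 slot y 36.96 mm z 81.33  Fy 5.95 Fz -1.45 op 0.341 t 27.70
cmd 35.00 slot y 36.47 mm z 81.31  Fy 5.46 Fz -3.07 op 0.342 t 27.95
cmd 34.50 slot y 35.97 mm z 81.32  Fy 5.66 Fz -2.15 op 0.342 t 28.20
cmd 34.00 slot y 35.48 mm z 81.32  Fy 5.46 Fz -2.09 op 0.342 t 28.45
cmd 33.50 slot y 35.26 mm z 81.32  Fy 7.00 Fz -1.77 op 0.342 t 28.70
cmd 33.00 slot y 35.22 mm z 81.33  Fy 8.73 Fz -2.12 op 0.343 t 28.95
hold slot y 35.21 mm z 81.31  Fy 8.91 Fz -1.22 op 0.339 t 29.30
```

Run:
```python
from h import *
x=rx(); s,m=st()
ctrl.movel(at(m+.0023,x,.0812),vel=.01); st("centred")
ctrl.movel(at(m+.0022,x,.20),vel=.1); st("up")
a=-.135; px=.433+.015*np.sin(a); py=-.3242-.015*np.cos(a); R=down(-np.pi/2+a)
ctrl.reach([px,py,.17],R); ctrl.movel([px,py,.065],vel=.1); print(ctrl.movel([px,py,.051],vel=.01,contact_N=3)); st("placed")
ctrl.grip(.65); ctrl.wait(.3); ctrl.movel([px,py,.20],vel=.12)
ctrl.reach([.50,-.2,.33],down(-np.pi/2)); st()
w=vision.get_image("wrist"); cv2.imwrite("pics/end.png",w["image"])
```

```text
slot y 35.21 mm z 81.31  Fy 8.91 Fz -1.22 op 0.339 t 29.30
centred slot y 37.28 mm z 81.15  Fy 0.02 Fz -2.90 op 0.344 t 29.90
up slot y 37.45 mm z 198.94  Fy 0.02 Fz -1.90 op 0.340 t 31.24
True
placed slot y -306.80 mm z 53.18  Fy 1.26 Fz 5.23 op 0.341 t 34.88
 slot y -162.92 mm z 328.44  Fy 0.24 Fz 0.33 op 0.648 t 38.16
```

View pics/end.png

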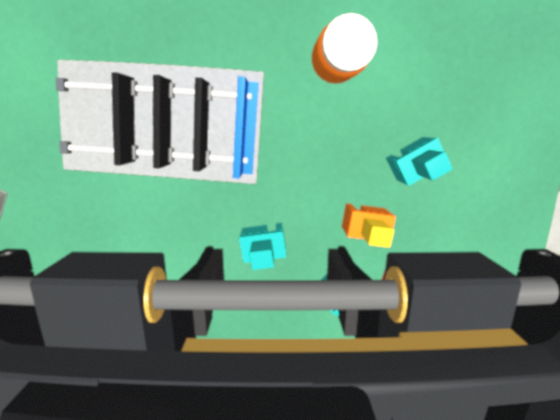

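The guides are evenly spaced at columns 121, 161 and 201, with the blue plate at 242. The spacer stands upright and free at (370,225), so I'm handing in.

```bash
python3 -c "
from bench import order; print(order.job_done())"
```

```text
the job is handed in; nothing more can be done
None
```

I set all three guides with the spacer, each with a clear stop at the expected spot, then stood it back upright on the bench and handed the job in at about 38 s; no verdict came back.

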